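# Clamp a gear housing in the cam-lock repair fixture

### The arm

A 7-joint arm with a two-finger parallel gripper is mounted at the origin on the work surface. World frame = base frame: x ahead of the robot, y to its left, z up, the work surface at z = 0. Lengths are in m, angles in rad, forces in N, time in s.
With the tool pointing down it reaches from about 0.425 to 0.825 m from the base axis. Payload 3.6 kg.
Tool frame: the origin (TCP) lies at the very end of the fingers, on their centre line; the grasp point (between the pads) lies manip.hold_point_z behind it (manip.hold_point_z is the distance from the TCP to the grasp point, in m); z points along the fingers, y is the line along which they close (so a half turn about z gives the same grasp; the last joint's range is limited). The gripper opens to 93 mm and grips with 3 to 60 N. Pads are 15 mm wide; open, the fingers measure 128 mm over their backs; the gripper's body (75 mm by 188 mm) begins 65 mm behind the grasp point.
Start: joints at [1.075, 0.615, -0.013, 1.423, 0.008, 1.103, -0.04], TCP at [0.294, -0.58, 0.219] pointing down, gripper open.
Joint ranges: [-3.12, 3.12], [-0.3, 2.06], [-1.34, 1.32], [0.26, 2.42], [-1.36, 4.5], [0.01, 1.98], [-2.84, 2.84]. Speed limits (rad/s): [2.79, 2.79, 3.14, 3.14, 3.14, 3.14, 3.14].

### API

Orientations are given as a unit quaternion [w, x, y, z].
In Python, from workcell import manip, cams gives the robot as it stands. The module is installed in compiled form; this text tells all that it offers.
- The arm moves only by the shell command python3 -m creep 'ROWS' [OPENING]. ROWS is text: rows parted by semicolons, each of 4 numbers parted by spaces: the shift along the tool's x, y, z in units of 0.25 m (1.0 is 0.25 m), then the turn about the tool's z in units of pi rad (1.0 is pi rad). A call has exactly 10 rows; each row shifts and turns the commanded pose from where the row before left it, along the tool's axes as they then stand; what a row does not reach is not made up. A row lasts 1/10 s, in which the tool goes at most 50 mm and 8.59 degrees, less where a joint would pass 70% of its speed; a pose out of reach is approached as far as the arm can. A call with a number of a shift or a turn outside -1 to 1 is refused whole. A call with a gripper value outside its range is refused whole. OPENING is the gripper's target within -1 to 1 (shut at 1, half-way at 0, fully open at -1), set as the call begins (- or left out, the last holds). The fingers move at their own pace and stop on an object; the grip force is fixed at half the most. Time passes only in rows, so rows that do not move let the fingers close, or fill a call up. It gives the time, the measured TCP pose, the force, the opening and the grip force at its end, in the units of the state.
- manip.get_state(): the state, without advancing time (a new reading comes with each control period).
- cams.get_image(name): name is "side" or "top" or "wrist"; returns a dict with "image" (400x640x3 uint8, red, green, blue), "z_map" (400x640 float32, m along the optical axis (not along the pixel's ray), 0 where there is no reading), "fx", "fy", "cx", "cy" (pixels), "world_from_camera" (4x4, takes a point from camera to world coordinates); the wrist camera has in their place "mount" (4x4, takes a point from camera to tool coordinates, whose origin is the TCP and whose axes are the flange's). Camera axes: x right, y down, z forward; pixel columns grow to the right and rows downward; lengths in m; the calibration is good to about 2 mm. A picture is of the moment at which its call begins: read the wrist's pose just before it.
- manip.sign_off(): hands the job in; it is judged then, once.
The state is a dict: "time": time; "joint_pos": joint angles; "qvel": joint speeds; "tau": joint torques, N m; "eef_pos": TCP position; "tool_rot": TCP orientation; "wrist_force": force on the tool from outside, world axes, zero at the start; "ft_torque": the same for the moment, N m; "gripper_width": opening from 0.0 (shut) to 1.0 (fully open); "grasp_force": force on a finger pad.
Only numpy, scipy, OpenCV 4.12 (cv2) and the standard library are available. Lean on these libraries where they do the work, as an engineer would, in place of code of your own. Each camera call takes 0.05 s, during which the arm holds its last target. There are 200 camera calls.

### The job

Lower the aluminium gear housing gently into the nest of the blue repair fixture, flange down and lying along the fence, and let go of it. Then push the red handle clockwise through its quarter turn to its end stop, so that the cam clamps the housing against the fence, and press it firmly against the stop for about half a second with about 16 N (less than 12 N does not lock it, and the handle must never feel more than 22 N). Leave the handle at its stop and the other things on the bench where they are.

Things in the scene. Friction and masses are not known exactly. Their poses are not given: they have to be found in the camera images.
- boss (a point): Aluminium gear housing, loose, about 0.3 kg: a rectangular flange 70 (its x) x 50 (its y) x 20 mm high, with a square boss 30 x 30 mm standing on its middle from 20 to 60 mm above its underside. The point is the centre of the boss, 40 mm above the underside. z is up. Grip the boss, above the flange. A half turn about z makes no difference.
- nest (a point): Fixed blue fixture's nest: the point on its flat floor (12 mm above the bench) under the middle of the clamped housing. x runs along the steel fence, 16 mm high, whose face is at y = -25 mm. End walls 12 mm high at x = +-39 mm leave the flange 4 mm play each end. The cam is on the +y side.
- setdown (a point): Point on the nest's floor, 4.5 mm to +y of the nest point, axes alike: set the housing down with its middle here, its x along this x (either way round). With the handle open the flange then has 4.5 mm of play to the fence (-y) and 4 to 7 mm to the cam (+y). The turning cam slides it 4.5 mm to the fence.
- lever_arm: The cam handle on its spindle. Origin on the vertical pivot axis, 12 mm above the bench and 48.8 mm to +y of the nest point; its y points outward along the handle. Open, it points within 0.4 rad of the nest's +y; turning it clockwise (seen from above) brings it towards the nest's +x.
- handle (a point): Centre of the handle's red plastic grip: a level bar 65 mm long, 20 mm wide, 18 mm high (55 to 73 mm above the bench), 87.5 mm from the pivot axis, free beneath and above. y points outward. Stiff: 2 to 5 N at the grip, up to about 9 N where the cam bites in the last 0.3 rad; it stays where it is left. The rigid end stop is an adjusted screw: found by feel, 0 to 0.17 rad either side of the nest's +x.
- motor: Bystander: small upright steel motor, 48 mm across, 74 mm high; origin at the centre of its underside.
- bearing: Bystander: steel bearing ring, 32 mm across, 9 mm high; origin under its centre.
- thread_spool: Bystander: black thread cone, 56 mm across at the foot, 100 mm high; origin under its centre.
- screwdriver: Bystander: screwdriver with red handle, 180 mm long, lying along its x.
- spanner: Bystander: steel spanner, 150 mm long, lying along its x.
- pliers: Bystander: pliers with red grips, 155 mm long, lying along their x.
- mug: Bystander: white mug, 76 mm across, 90 mm high, upright; origin under its centre.
Things that resemble listed ones, but are neither listed nor needed, are in the scene too. What is shaped like the part that bears boss but orange is not meant.

How it is judged:
On the way, in this order (a step that is already met when the one before it is completed fails the run):
1. the housing stands in the nest, flange on its floor, let go, the handle still open (x of boss in the frame of nest between -0.007 and 0.007 m and y of boss in the frame of nest between -0.004 and 0.0135 m and z of boss in the frame of nest below 0.043 m and angle between boss's own z axis and vertical below 0.06 rad and angle between the x axis of boss and the x axis of nest, either way round below 0.2 rad and contact force between the fingers and housing below 0.3 N and angle between the y axis of handle and the y axis of nest, either way round below 0.6 rad), for 0.2 s.
2. the handle is at its end stop and pressed against it with 12 N or more for 0.3 s (angle between the y axis of handle and the x axis of nest, either way round below 0.2 rad and contact force between the fingers and lever_arm above 12 N), for 0.3 s.
At the end, for the whole second after the job is handed in: The handle rests at its end stop, within 0.2 rad of the fence's direction; the housing lies in the nest between the end walls with its flange on the floor (3 mm) and against the fence (2 mm), parallel to it within 0.05 rad, level and at rest (angle between the y axis of handle and the x axis of nest, either way round below 0.2 rad and y of boss in the frame of nest between -0.002 and 0.002 m and x of boss in the frame of nest between -0.007 and 0.007 m and z of boss in the frame of nest below 0.043 m and angle between boss's own z axis and vertical below 0.06 rad and angle between the x axis of boss and the x axis of nest, either way round below 0.05 rad and linear speed of housing below 0.01 m/s and angular speed of lever_arm below 0.05 rad/s); the robot touches nothing.
It fails at once if the handle felt more than 22 N from the robot (contact force between any of the fingers, the arm and lever_arm above 22 N).
It fails at once if the housing was dropped or knocked into the nest (faster than 0.5 m/s over it) (distance between boss and nest below 0.09 m and linear speed of housing above 0.5 m/s).
It fails at once if another thing on the bench was moved more than 30 mm (distance of any of thread_spool, screwdriver, spanner, pliers, mug, bearing, motor from where it was at the start of the episode above 0.03 m).
It also fails if it takes over 72 s, if anything falls off the work surface, if the arm or the gripper's body presses on something with over 40 N, if the wrist force passes 120 N, or if a joint passes its speed limit or range.

## Working session

There is one attempt and no reset: what is moved stays moved. The work goes in short steps, Python scripts to look and compute and a shell command to move; the robot and the scene stay as the last step left them, time stands still between calls to the robot, and variables do not carry over. Pictures are saved under pics/ and viewed, at most 10 in all, crops included, and the job is handed in when it is done.

```bash
mkdir -p pics; cat > h.py <<'E'
import numpy as np,cv2
from scipy.spatial.transform import Rotation as R
from workcell import manip,cams
def T():
    s=manip.get_state();q=s["tool_rot"];M=np.eye(4);M[:3,:3]=R.from_quat([q[1],q[2],q[3],q[0]]).as_matrix();M[:3,3]=s["eef_pos"];return M
def grab(n):
    t=T();d=cams.get_image(n);W=d["world_from_camera"] if "world_from_camera" in d else t@d["mount"]
    z=d["z_map"];v,u=np.mgrid[:400,:640]
    P=np.stack([(u-d["cx"])/d["fx"]*z,(v-d["cy"])/d["fy"]*z,z],-1)@W[:3,:3].T+W[:3,3]
    P[z==0]=np.nan
    return d["image"],P
def save(n,im): cv2.imwrite("pics/"+n+".png",im[...,::-1])
E
python3 - <<'E'
from h import *
s=manip.get_state();print(s,manip.hold_point_z);print(T())
for n in("top","side"):
    im,P=grab(n);save(n,im);np.savez("%s.npz"%n,im=im,P=P)
E
```

```text
{'time': 0.0, 'joint_pos': array([ 1.07452015,  0.61594362, -0.01259207,  1.4248482 ,  0.00811679,
        1.10337582, -0.04042745]), 'qvel': array([-0.00020018,  0.00020321, -0.00046398,  0.00135332,  0.00228913,
        0.00094982, -0.00114747]), 'tau': array([-4.15386030e-04, -4.58937120e+01,  2.09312453e-01, -1.65744781e+01,
       -6.10436965e-02,  2.04222521e-02,  2.47883654e-04]), 'eef_pos': array([ 0.29389256, -0.57890686,  0.21748219]), 'tool_rot': array([-1.21968143e-03,  9.72536542e-01,  2.32746818e-01, -3.24918478e-04]), 'wrist_force': array([-0.7229957 ,  0.16019137, -0.06098815]), 'ft_torque': array([-0.01050611, -0.00557876,  0.00157075]), 'grasp_force': 0.0, 'gripper_width': 1.0016814134991976} 0.0188
[[ 8.91657626e-01  4.52708779e-01 -1.19974413e-03  2.93892563e-01]
 [ 4.52710364e-01 -8.91654862e-01  2.22112204e-03 -5.78906864e-01]
 [-6.42362414e-05 -2.52361701e-03 -9.99996814e-01  2.17482192e-01]
 [ 0.00000000e+00  0.00000000e+00  0.00000000e+00  1.00000000e+00]]
```

View pics/top.png

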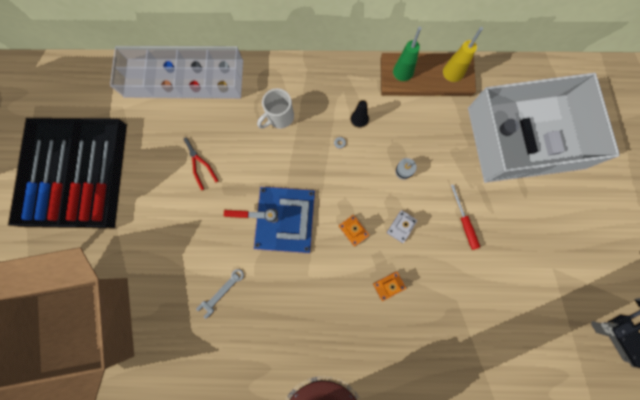

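The top view shows the grey housing at (402,226), orange decoys at (353,230) and (390,287), the fixture at (285,220) with its fence on the right side, and the handle pointing left at (237,214).

```bash
python3 - <<'E'
from h import *
for n in("top","side"):
    d=np.load(n+".npz");im,P=d["im"].astype(int),d["P"]
    r,g,b=im[...,0],im[...,1],im[...,2];X,Y,Z=P[...,0],P[...,1],P[...,2]
    if n=="top":
        for c in((402,226),(285,220),(237,214),(272,214)):print(c,P[c[1],c[0]])
        h=P[226,402].copy();f=P[220,285].copy()
    def rep(name,m):
        q=P[m]; 
        if len(q)<5: print(n,name,len(q));return
        c=np.median(q,0);rc=cv2.minAreaRect((q[:,:2]*1000).astype(np.float32));print(n,name,len(q),q.mean(0).round(4),rc)
    near=lambda c,R_:np.hypot(X-c[0],Y-c[1])<R_
    rep("boss",near(h,.05)&(Z>.05)&(Z<.07))
    rep("flange",near(h,.06)&(Z>.012)&(Z<.07))
    rep("redgrip",(r>120)&(g<70)&near(f,.2)&(Z>.06)&(Z<.085))
    rep("fixblue",(b>r+40)&near(f,.15)&(Z>.002)&(Z<.03))
    rep("fence",near(f,.12)&(abs(r-b)<35)&(Z>.02)&(Z<.036)&(r>90))
    rep("spindle",near(f,.12)&(Z>.036)&(Z<.12)&~((r>110)&(g<80)))
d=np.load("top.npz")["im"][170:270,200:430];save("crop",cv2.resize(d,None,fx=3.4,fy=3.4,interpolation=2))
E
```

```text
(402, 226) [ 0.47920443 -0.19257833  0.06356847]
(285, 220) [0.49695335 0.10747799 0.01179664]
(237, 214) [0.50233303 0.22121441 0.07394345]
(272, 214) [0.50337225 0.1330119  0.07510402]
top boss 152 [ 0.4831 -0.2     0.0608] ((483.68035888671875, -200.6405029296875), (30.24408531188965, 30.381256103515625), 58.876705169677734)
top flange 523 [ 0.4816 -0.1974  0.0336] ((483.580078125, -200.54974365234375), (50.33420181274414, 70.53392028808594), 57.093597412109375)
top redgrip 133 [0.5038 0.224  0.0736] ((503.87945556640625, 225.1959228515625), (58.6138916015625, 14.432954788208008), 88.40784454345703)
top fixblue 2499 [0.4967 0.1134 0.0129] ((500.5122375488281, 109.51373291015625), (146.14706420898438, 166.6781463623047), 87.20209503173828)
top fence 427 [0.4972 0.0747 0.027 ] ((498.08038330078125, 86.22305297851562), (74.6588134765625, 101.68245697021484), 87.10831451416016)
top spindle 259 [0.5002 0.1604 0.0717] ((499.2615661621094, 175.0001678466797), (29.320022583007812, 103.5284423828125), 0.15710784494876862)
side boss 108 [ 0.4881 -0.1957  0.0584] ((489.1482849121094, -200.1783905029297), (32.61344528198242, 32.67203140258789), 59.80626678466797)
side flange 435 [ 0.4869 -0.1903  0.0331] ((488.85418701171875, -198.582763671875), (52.212440490722656, 72.15382385253906), 59.29874801635742)
side redgrip 236 [0.5056 0.2297 0.0722] ((506.0151672363281, 228.35281372070312), (62.54987716674805, 15.98122501373291), 86.85518646240234)
side fixblue 1872 [0.4885 0.1308 0.0114] ((502.1676330566406, 112.1064682006836), (151.94541931152344, 167.28720092773438), 86.97679901123047)
side fence 511 [0.4996 0.0792 0.0255] ((502.2122802734375, 100.36306762695312), (101.93315124511719, 101.02074432373047), 86.53860473632812)
side spindle 319 [0.5045 0.1586 0.0689] ((503.91656494140625, 174.88299560546875), (29.417831420898438, 99.57001495361328), 1.2671828269958496)
```

View pics/crop.png

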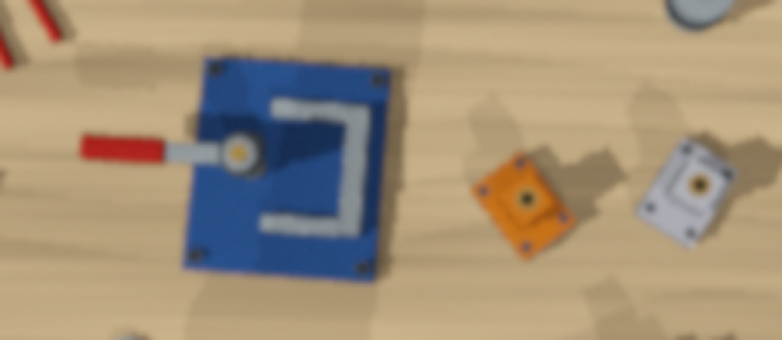

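The crop confirms it: housing long axis about -31.5°, fixture x about -3° in world, the fence on the -y (right) side, and the spindle at crop (240,153). I'll move over the housing.

```bash
cat >> h.py <<'E'
def go(x,y,z,ang=None):
    t=T();d=t[:3,:3].T@(np.array([x,y,z])-t[:3,3])
    a=np.degrees(np.arctan2(t[1,1],t[0,1]));tn=0 if ang is None else ((a-ang+90)%180-90)/180
    print("shift units (current axes)",(d/.25).round(4),"turn",round(tn,4),"yangle",round(a,2))
E
python3 -c "
from h import *
go(.484,-.2005,.23,-31.5);print(cams.get_image('wrist')['mount'])"
```

```text
shift units (current axes) [ 1.3632 -1.0057 -0.0473] turn -0.1754 yangle -63.08
[[-2.33705820e-04 -9.55610207e-01 -2.94633804e-01  8.25799794e-02]
 [ 9.99999634e-01 -4.65830092e-04  7.17657825e-04 -2.15913217e-03]
 [-8.23050434e-04 -2.94633529e-01  9.55609966e-01 -1.66254281e-01]
 [ 0.00000000e+00  0.00000000e+00  0.00000000e+00  1.00000000e+00]]
```

```bash
python3 -m creep '0.136 -0.1 -0.005 0;0.136 -0.1 -0.005 0;0.136 -0.1 -0.005 0;0.136 -0.1 -0.005 0;0.136 -0.1 -0.005 0;0.136 -0.1 -0.005 0;0.136 -0.1 -0.005 0;0.136 -0.1 -0.005 0;0.136 -0.1 -0.005 0;0.136 -0.1 -0.005 0'; python3 -m creep '0 0 0 -0.035;0 0 0 -0.035;0 0 0 -0.035;0 0 0 -0.035;0 0 0 -0.035;0 0 0 0;0 0 0 0;0 0 0 0;0 0 0 0;0 0 0 0'
cat > hb.py <<'E'
from h import *
im,P=grab("wrist");save("wr_"+str(round(manip.get_state()["time"],1)),im)
X,Y,Z=P[...,0],P[...,1],P[...,2]
n=np.hypot(X-.484,Y+.2005)<.055
for a,lo,hi in(("boss",.055,.066),("flangetop",.014,.025)):
    q=P[n&(Z>lo)&(Z<hi)];print(a,len(q),q.mean(0),cv2.minAreaRect((q[:,:2]*1000).astype(np.float32)))
go(.484,-.2005,.03,-31.5)
E
python3 hb.py; ls pics
```

```text
time: 1.15
eef_pos: [0.4846, -0.2011, 0.2311]
tool_rot: [-0.0, 0.973, 0.233, -0.0]
wrist_force: [0.0, -0.4, -0.4]
gripper_width: 1.002
grasp_force: 0.0
time: 2.15
eef_pos: [0.4843, -0.2026, 0.2312]
tool_rot: [0.0, 0.873, 0.488, 0.0]
wrist_force: [-0.5, 0.2, 0.6]
gripper_width: 1.006
grasp_force: 0.0
boss 644 [ 0.48649585 -0.19792191  0.06055239] ((486.48663330078125, -198.75338745117188), (30.36754608154297, 29.261754989624023), 58.00309371948242)
flangetop 1292 [ 0.48855712 -0.19498598  0.0203356 ] ((486.5315246582031, -198.8103485107422), (50.11011505126953, 69.2278823852539), 57.551788330078125)
shift units (current axes) [ 0.0066 -0.0053  0.8046] turn -0.0005 yangle -31.6
crop.png
side.png
top.png
wr_2.2.png
```

```bash
python3 -c "
from h import *
go(.4865,-.1988,.024,-32.2)"
```

```text
shift units (current axes) [ 1.770e-02 -4.000e-04  8.286e-01] turn 0.0033 yangle -31.6
```

View pics/wr_2.2.png

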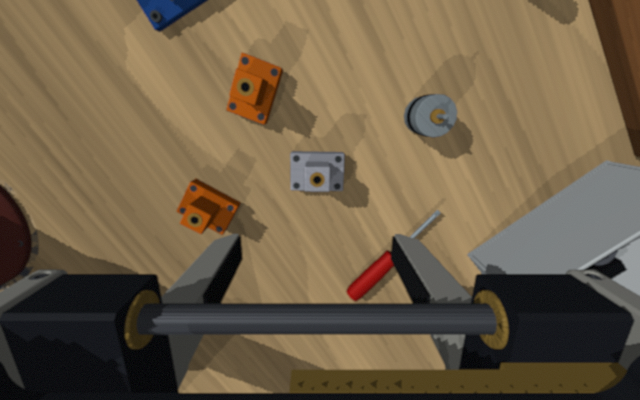

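The grey housing is at (317,172), its flange long side parallel to the finger line; the decoys are clear of the fingers. Now descend and grip.

```bash
python3 -m creep '0.009 0 0.05 0.0033;0.009 0 0.1 0;0 0 0.13 0;0 0 0.13 0;0 0 0.13 0;0 0 0.12 0;0 0 0.09 0;0 0 0.05 0;0 0 0.028 0;0 0 0 0'; python3 -c "
from h import *
go(.4865,-.1988,.024,-32.2)"; python3 -m creep '0 0 0 0;0 0 0 0;0 0 0 0;0 0 0 0;0 0 0 0;0 0 0 0;0 0 0 0;0 0 0 0;0 0 0 0;0 0 0 0' 1
```

```text
time: 3.2
eef_pos: [0.4867, -0.1988, 0.0239]
tool_rot: [-0.0, 0.875, 0.483, -0.0]
wrist_force: [-0.1, -0.9, 0.3]
gripper_width: 0.999
grasp_force: 0.0
shift units (current axes) [-0.0004 -0.0005 -0.0004] turn 0.0002 yangle -32.17
time: 4.2
eef_pos: [0.4868, -0.1989, 0.0242]
tool_rot: [0.0, 0.875, 0.483, 0.0]
wrist_force: [-0.5, 0.3, -0.9]
gripper_width: 0.323
grasp_force: 30.0
```

```bash
python3 -m creep '0 0 -0.03 0;0 0 -0.08 0;0 0 -0.11 0;0 0 -0.12 0;0 0 -0.12 0;0 0 -0.12 0;0 0 -0.12 0;0 0 -0.11 0;0 0 -0.07 0;0 0 -0.03 0'; python3 -c "
from h import *
go(.5,0,.25,-2.9)"
```

```text
time: 5.2
eef_pos: [0.4867, -0.1989, 0.2535]
tool_rot: [0.001, 0.875, 0.483, 0.001]
wrist_force: [-0.2, -0.6, -3.2]
gripper_width: 0.321
grasp_force: 30.0
shift units (current axes) [ 0.7016 -0.3786  0.0133] turn -0.1626 yangle -32.17
```

```bash
python3 -m creep '0.05 -0.03 0 0;0.1 -0.054 0 0;0.1 -0.054 0 0;0.1 -0.054 0 0;0.1 -0.054 0 0;0.1 -0.054 0 0;0.08 -0.04 0 0;0.05 -0.03 0 0;0.02 -0.01 0 0;0 0 0 0'; python3 -m creep '0 0 0 -0.02;0 0 0 -0.03;0 0 0 -0.035;0 0 0 -0.035;0 0 0 -0.03;0 0 0 -0.0126;0 0 0 0;0 0 0 0;0 0 0 0;0 0 0 0'
python3 - <<'E'
from h import *
im,P=grab("wrist");save("nest",im);np.savez("wn.npz",im=im,P=P);print(T()[:3,3])
im=im.astype(int);r,g,b=im[...,0],im[...,1],im[...,2];X,Y,Z=P[...,0],P[...,1],P[...,2]
n=np.hypot(X-.5,Y-.11)<.15
def rep(a,m):
    q=P[m];print(a,len(q),q.mean(0).round(4),cv2.minAreaRect((q[:,:2]*1000).astype(np.float32)))
rep("blue",n&(b>r+40)&(Z>.003)&(Z<.02))
steel=n&(abs(r-b)<40)&(Y>.04)
rep("fence",steel&(Z>.025)&(Z<.031)&(Y<.1))
rep("walls",steel&(Z>.021)&(Z<.0265)&(Y<.17))
rep("grip",(r>110)&(g<70)&(Z>.066)&(Z<.08))
rep("arm",steel&(Z>.045)&(Z<.09)&(Y>.1))
v=Z[n&(Y>.04)];print(np.histogram(v[np.isfinite(v)],bins=np.arange(0,.1,.004)))
E
```

```text
time: 6.2
eef_pos: [0.4984, 0.0012, 0.2506]
tool_rot: [-0.001, 0.875, 0.485, -0.001]
wrist_force: [-0.4, -0.4, -2.9]
gripper_width: 0.319
grasp_force: 30.0
time: 7.2
eef_pos: [0.4993, -0.0004, 0.2516]
tool_rot: [-0.0, 0.725, 0.689, -0.0]
wrist_force: [-0.3, 0.6, -2.4]
gripper_width: 0.321
grasp_force: 30.0
[ 4.99369785e-01 -2.61485545e-04  2.51670857e-01]
blue 11919 [0.5012 0.1204 0.0122] ((501.2154846191406, 112.81646728515625), (147.4071807861328, 167.7840576171875), 86.90530395507812)
fence 1061 [0.498  0.0617 0.0279] ((499.5379943847656, 76.9439926147461), (49.16911315917969, 100.63760375976562), 87.0549545288086)
walls 1010 [0.5011 0.0973 0.0242] ((500.27032470703125, 95.60165405273438), (103.68348693847656, 76.65404510498047), 0.5987789034843445)
grip 0 [nan nan nan] ((0.0, 0.0), (0.0, 0.0), 0.0)
arm 1123 [0.5035 0.1547 0.0714] ((504.2048645019531, 158.03453063964844), (65.14569854736328, 30.989036560058594), 85.79557800292969)
(array([8314,    0, 4903, 7795,  227,  429,  978,  682,    0,    0,    0,
          0,    0,    0,    8,    8,   49,  497,  612,   92,    0,    0,
          0,    0]), array([0.   , 0.004, 0.008, 0.012, 0.016, 0.02 , 0.024, 0.028, 0.032,
       0.036, 0.04 , 0.044, 0.048, 0.052, 0.056, 0.06 , 0.064, 0.068,
       0.072, 0.076, 0.08 , 0.084, 0.088, 0.092, 0.096]))<stdin>:6: RuntimeWarning: Mean of empty slice.
  ret = um.true_divide(
```

View pics/nest.png

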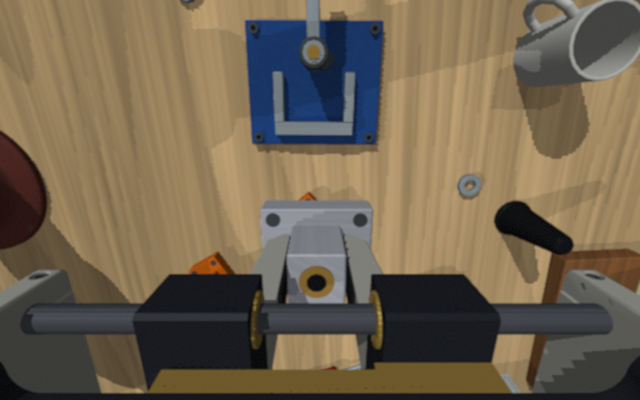

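The wrist view shows the nest free (fence at row 128, end walls at columns 278 and 349), the spindle at (314,50), and the housing held squarely at (316,260). Now the exact nest frame.

```bash
python3 - <<'E'
from h import *
d=np.load("wn.npz");im,P=d["im"].astype(int),d["P"];r,g,b=im[...,0],im[...,1],im[...,2]
th=np.radians(-3.0);u=np.array([np.cos(th),np.sin(th)]);v=np.array([-u[1],u[0]])
U=P[...,:2]@u;V=P[...,:2]@v;Z=P[...,2];O=np.array([.5,.1]);u0,v0=O@u,O@v
n=(abs(U-u0)<.08)&(V-v0<.09)&(V-v0>-.07)
s=n&(Z>.0265)&(Z<.031)
print("uv0",u0,v0,"fence tops u",np.percentile(U[s]-u0,[0,1,99,100]).round(4))
m=s&(abs(U-u0)<.03);cols=[]
for k in np.arange(-.03,.03,.01):
    w=m&(U-u0>k)&(U-u0<k+.01);print(round(k,3),"fence v",np.percentile(V[w]-v0,[1,50,99]).round(4))
w=n&(Z>.0225)&(Z<.0265)&(V-v0>-.02)
for lo,hi in((-.08,0),(0,.08)):
    a=w&(U-u0>lo)&(U-u0<hi)
    for k in np.arange(-.02,.04,.01):
        c=a&(V-v0>k)&(V-v0<k+.01)
        if c.sum()>5:print("wall v",round(k,3),np.percentile(U[c]-u0,[2,50,98]).round(4))
# spindle top
a=n&(Z>.062)&(V-v0>.02)&(V-v0<.085);zz=Z[a];print("arm z",np.percentile(zz,[1,50,99]))
top=n&(Z>.0725)&(V-v0>.02)&(V-v0<.09);print("top",top.sum(),np.c_[U[top]-u0,V[top]-v0].mean(0),cv2.minEnclosingCircle(np.c_[U[top]-u0,V[top]-v0].astype(np.float32)))
# boss held
hb=np.hypot(P[...,0]-.4994,P[...,1])<.06
q=P[hb&(Z>.2515+.033)&(Z<.2515+.042)];print("heldboss",len(q))
t=T();q=P[np.isfinite(Z)&(abs(Z-(t[2,3]-.004))<.004)&hb];print("held flange",len(q),cv2.minAreaRect((q[:,:2]*1000).astype(np.float32)),q[:,2].mean())
E
```

```text
uv0 0.49408117175299254 0.1260309315969293 fence tops u [-0.0496 -0.0482  0.0496  0.0504]
-0.03 fence v [-0.0476 -0.04   -0.0325]
-0.02 fence v [-0.0476 -0.04   -0.0325]
-0.01 fence v [-0.0476 -0.04   -0.0325]
0.0 fence v [-0.0476 -0.0399  0.0291]
0.01 fence v [-0.0476 -0.0349  0.0509]
0.02 fence v [-0.0476 -0.0374  0.0489]
wall v -0.02 [-0.0502 -0.044  -0.0387]
wall v -0.01 [-0.0501 -0.0436 -0.0384]
wall v 0.0 [-0.0496 -0.0444 -0.0388]
wall v 0.01 [-0.0498 -0.0441 -0.0389]
wall v 0.02 [-0.05   -0.0438 -0.0387]
wall v -0.02 [0.0399 0.0457 0.0509]
wall v -0.01 [0.0402 0.0453 0.0506]
wall v 0.0 [0.0399 0.0451 0.0514]
wall v 0.01 [0.0397 0.0454 0.051 ]
wall v 0.02 [0.016  0.0456 0.0506]
arm z [0.06646155 0.07289705 0.07731854]
top 655 [0.00059559 0.04110753] ((0.0007301594014279544, 0.04111988842487335), 0.015606513246893883)
heldboss 3708
held flange 2873 ((499.18316650390625, 12.136632919311523), (27.4136905670166, 70.29084777832031), 87.09623718261719) 0.2476648144875839
```

```bash
python3 -c "
from h import *
go(.5008,.0967,.25,-3.0)"
```

```text
shift units (current axes) [ 0.3876 -0.0141  0.0067] turn 0.0004 yangle -2.93
```

```bash
python3 -m creep '0.02 0 0 0;0.05 -0.002 0 0;0.06 -0.002 0 0;0.06 -0.002 0 0;0.06 -0.002 0 0;0.06 -0.002 0 0;0.05 -0.002 0 0;0.02 -0.002 0 0;0.0076 0 0 0;0 0 0 0'; python3 -c "
from h import *
go(.5008,.0967,.06,-3.0)"
```

```text
time: 8.25
eef_pos: [0.5008, 0.0966, 0.2516]
tool_rot: [0.0, 0.725, 0.689, -0.0]
wrist_force: [0.3, -0.2, -2.9]
gripper_width: 0.322
grasp_force: 30.0
shift units (current axes) [7.000e-04 0.000e+00 7.665e-01] turn 0.0005 yangle -2.92
```

```bash
python3 -m creep '0 0 0.04 0;0 0 0.08 0;0 0 0.1 0;0 0 0.11 0;0 0 0.11 0;0 0 0.1 0;0 0 0.1 0;0 0 0.07 0;0 0 0.04 0;0 0 0.0165 0';python3 -m creep '0 0 0.01 0;0 0 0.01 0;0 0 0.01 0;0 0 0.01 0;0 0 0.01 0;0 0 0.01 0;0 0 0.01 0;0 0 0.01 0;0 0 0.008 0;0 0 0 0'; python3 -c "
from h import *
go(.5008,.0967,.036,-3.0)"
```

```text
time: 9.25
eef_pos: [0.5004, 0.0961, 0.0589]
tool_rot: [-0.0, 0.725, 0.689, -0.001]
wrist_force: [0.4, -0.7, -1.7]
gripper_width: 0.323
grasp_force: 30.0
time: 10.25
eef_pos: [0.5006, 0.0968, 0.0377]
tool_rot: [-0.0, 0.725, 0.689, -0.0]
wrist_force: [0.1, 1.5, -3.6]
gripper_width: 0.32
grasp_force: 30.0
shift units (current axes) [-0.0002  0.0009  0.0069] turn 0.0005 yangle -2.9
```

```bash
python3 -m creep '0 0 0.002 0;0 0 0.002 0;0 0 0.002 0;0 0 0.001 0;0 0 0 0;0 0 0 0;0 0 0 0;0 0 0 0;0 0 0 0;0 0 0 0'
```

```text
time: 11.25
eef_pos: [0.5008, 0.0968, 0.0363]
tool_rot: [-0.0, 0.725, 0.689, 0.0]
wrist_force: [-0.4, -0.2, -2.4]
gripper_width: 0.318
grasp_force: 30.0
```

```bash
python3 -m creep '0 0 0.001 0;0 0 0.001 0;0 0 0.001 0;0 0 0 0;0 0 0 0;0 0 0 0;0 0 0 0;0 0 0 0;0 0 0 0;0 0 0 0'
```

```text
time: 12.25
eef_pos: [0.5008, 0.0968, 0.0361]
tool_rot: [0.0, 0.725, 0.689, 0.0]
wrist_force: [-1.8, 1.0, 5.5]
gripper_width: 0.319
grasp_force: 30.0
```

```bash
python3 -m creep '0 0 -0.001 0;0 0 0 0;0 0 0 0;0 0 0 0;0 0 0 0;0 0 0 0;0 0 0 0;0 0 0 0;0 0 0 0;0 0 0 0' -1; python3 -m creep '0 0 -0.03 0;0 0 -0.06 0;0 0 -0.1 0;0 0 -0.12 0;0 0 -0.12 0;0 0 -0.12 0;0 0 -0.12 0;0 0 -0.1 0;0 0 -0.06 0;0 0 -0.03 0'
python3 - <<'E'
from h import *
im,P=grab("wrist");save("placed",im)
th=np.radians(-3.0);u=np.array([np.cos(th),np.sin(th)]);v=np.array([-u[1],u[0]]);N=np.array([.5003,.0927])
U=(P[...,:2]-N)@u;V=(P[...,:2]-N)@v;Z=P[...,2]
m=(Z>.068)&(Z<.08)&(abs(U)<.03)&(abs(V)<.03);q=np.c_[U[m],V[m]]*1000
print("boss",m.sum(),cv2.minAreaRect(q.astype(np.float32)))
im,P=grab("top");i=im.astype(int);save("top2",im)
for n in("top","side"):
    if n=="side":im,P=grab("side");i=im.astype(int)
    m=(i[...,0]>110)&(i[...,1]<75)&(P[...,2]>.066)&(P[...,2]<.08)&(np.hypot(P[...,0]-.5,P[...,1]-.22)<.08)
    q=P[m];print(n,"grip",len(q),q.mean(0),cv2.minAreaRect((q[:,:2]*1000).astype(np.float32)))
print(T()[:3,3])
E
```

```text
time: 13.25
eef_pos: [0.5008, 0.0968, 0.0358]
tool_rot: [-0.0, 0.725, 0.689, 0.0]
wrist_force: [-0.1, 0.3, -0.7]
gripper_width: 0.996
grasp_force: 0.0
time: 14.25
eef_pos: [0.5012, 0.0971, 0.2529]
tool_rot: [0.001, 0.725, 0.689, 0.001]
wrist_force: [0.2, 0.3, -0.8]
gripper_width: 1.0
grasp_force: 0.0
boss 579 ((0.1638040542602539, 5.226656913757324), (29.19007110595703, 29.04655647277832), 89.57184600830078)
top grip 0 [nan nan nan] ((0.0, 0.0), (0.0, 0.0), 0.0)
side grip 261 [0.50615926 0.23056413 0.07221061] ((506.3927001953125, 228.0737762451172), (63.29454803466797, 16.976362228393555), 87.88052368164062)
[0.50053427 0.0966529  0.25079581]<stdin>:11: RuntimeWarning: Mean of empty slice.
  ret = um.true_divide(
```

View pics/placed.png

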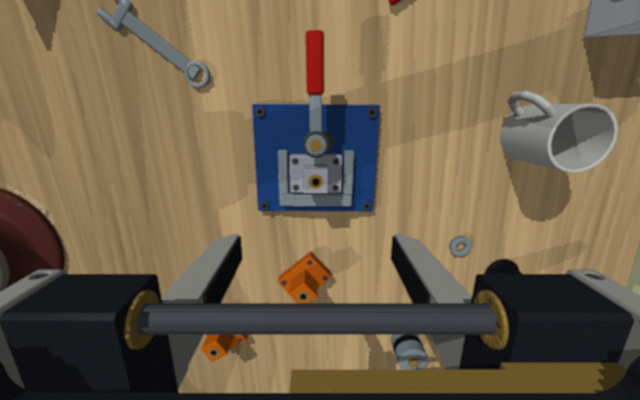

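The housing stands in the nest (boss top at (316,181)), offset (0.2, 5.2) mm in the nest frame; the handle is open at (315,62). Next I'll close the fingers and go to the handle's −x side.

```bash
python3 -c "
from h import *
go(.470,.229,.25,-1.7)"
```

```text
shift units (current axes) [ 0.5225 -0.1488  0.0031] turn -0.0067 yangle -2.91
```

```bash
python3 -m creep '0.03 -0.01 0 -0.0067;0.06 -0.017 0 0;0.08 -0.023 0 0;0.08 -0.023 0 0;0.08 -0.023 0 0;0.08 -0.023 0 0;0.06 -0.017 0 0;0.04 -0.01 0 0;0.0125 -0.003 0 0;0 0 0 0' 1; python3 -m creep '0 0 0.03 0;0 0 0.09 0;0 0 0.12 0;0 0 0.13 0;0 0 0.13 0;0 0 0.13 0;0 0 0.1 0;0 0 0.06 0;0 0 0.03 0;0 0 0 0'; python3 - <<'E'
from h import *
go(.478,.229,.045,-1.7);print(manip.get_state()["wrist_force"])
im,P=grab("wrist");save("hand",im)
i=im.astype(int);m=(i[...,0]>90)&(i[...,1]<70)&(P[...,2]>.05)&(P[...,2]<.085)&(np.hypot(P[...,0]-.5,P[...,1]-.22)<.08)
q=P[m];print("grip",len(q),q.mean(0),cv2.minAreaRect((q[:,:2]*1000).astype(np.float32)),T()[:3,3])
E
```

```text
time: 15.4
eef_pos: [0.4674, 0.2286, 0.2503]
tool_rot: [-0.0, 0.717, 0.697, -0.0]
wrist_force: [0.2, -0.3, -0.4]
gripper_width: 0.191
grasp_force: 0.0
time: 16.4
eef_pos: [0.4673, 0.2275, 0.0448]
tool_rot: [-0.0, 0.718, 0.696, -0.001]
wrist_force: [0.3, 0.2, 0.6]
gripper_width: 0.007
grasp_force: 0.0
shift units (current axes) [ 0.0075  0.0427 -0.0008] turn -0.0003 yangle -1.76
[0.26334903 0.24320926 0.63542781]
grip 2532 [0.50542685 0.24643625 0.07194011] ((506.02337646484375, 241.81967163085938), (40.61025619506836, 19.076732635498047), 87.74372100830078) [0.4678048  0.22801622 0.04569305]
```

View pics/hand.png

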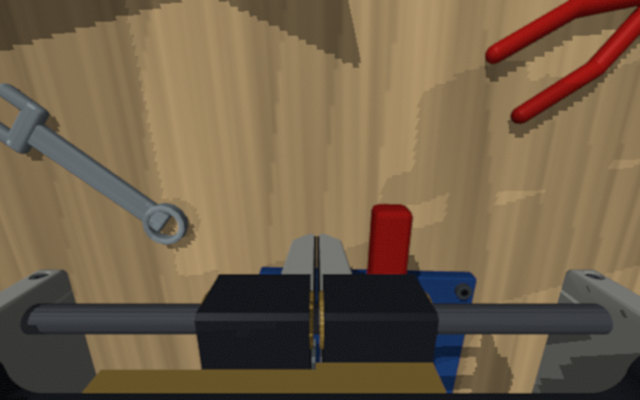

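The closed fingers are at (316,250), with the red grip to their right at (390,240): about an 11 mm gap and clear beneath. Approach slowly.

```bash
python3 -m creep '0 0.005 0 0;0 0.005 0 0;0 0.005 0 0;0 0.005 0 0;0 0.005 0 0;0 0.005 0 0;0 0.005 0 0;0 0.005 0 0;0 0.005 0 0;0 0.005 0 0'; python3 -m creep '0.0053 0.0185 0 0.0167;0.0053 0.0185 0 0.0167;0.0053 0.0185 0 0.0167;0.0053 0.0185 0 0.0167;0.0053 0.0185 0 0.0167;0.0053 0.0185 0 0.0167;0.0053 0.0185 0 0.0167;0.0053 0.0185 0 0.0167;0 0 0 0;0 0 0 0'
cat > st.py <<'E'
from h import *
s=manip.get_state();t=T();f=t[:3,:3].T@s["wrist_force"]
p=np.array([.5029,.1414]);d=t[:2,3]-p;r=t[:2,0]/np.hypot(*t[:2,0]);q=t[:2,1]
print("t",s["time"],"F tool",f.round(2),"tcp rel pivot: radial",(d@r).round(4),"tang",(d@q).round(4),"handle ang(world deg)",np.degrees(np.arctan2(r[1],r[0])).round(2),"z",t[2,3].round(4))
E
python3 st.py
```

```text
time: 17.45
eef_pos: [0.4802, 0.2281, 0.0458]
tool_rot: [-0.0, 0.718, 0.697, -0.0]
wrist_force: [0.4, -0.2, 0.4]
gripper_width: 0.005
grasp_force: 0.0
time: 18.45
eef_pos: [0.5168, 0.2303, 0.0454]
tool_rot: [-0.0, 0.846, 0.532, -0.001]
wrist_force: [-4.0, 0.5, 0.0]
gripper_width: 0.006
grasp_force: 1.4
t 18.45 F tool [-1.3  -3.79 -0.  ] tcp rel pivot: radial 0.0862 tang -0.026 handle ang(world deg) 64.34 z 0.0454
```

```bash
python3 -m creep '0.0053 0.0185 0 0.0167;0.0053 0.0185 0 0.0167;0.0053 0.0185 0 0.0167;0.0053 0.0185 0 0.0167;0.0053 0.0185 0 0.0167;0.0053 0.0185 0 0.0167;0.0053 0.0185 0 0.0167;0.0053 0.0185 0 0.0167;0.0053 0.0185 0 0.0167;0 0 0 0';python3 st.py; python3 -m creep '0.0053 0.0185 0 0.0167;0.0053 0.0185 0 0.0167;0.0053 0.0185 0 0.0167;0.0053 0.0185 0 0.0167;0.0053 0.0185 0 0.0167;0.0053 0.0185 0 0.0167;0.0053 0.0185 0 0.0167;0 0 0 0;0 0 0 0;0 0 0 0'
python3 st.py
```

```text
time: 19.45
eef_pos: [0.557, 0.2148, 0.0454]
tool_rot: [-0.0, 0.948, 0.319, -0.001]
wrist_force: [-2.4, 1.0, 0.0]
gripper_width: 0.005
grasp_force: 1.1
t 19.45 F tool [-1.32 -2.26 -0.02] tcp rel pivot: radial 0.0875 tang -0.0257 handle ang(world deg) 37.24 z 0.0454
time: 20.45
eef_pos: [0.581, 0.1917, 0.0457]
tool_rot: [-0.001, 0.99, 0.142, -0.0]
wrist_force: [-3.9, 2.6, -0.7]
gripper_width: 0.005
grasp_force: 1.7
t 20.45 F tool [-3.06 -3.59  0.75] tcp rel pivot: radial 0.089 tang -0.0264 handle ang(world deg) 16.28 z 0.0457
```

```bash
python3 -m creep '0.0025 0.0092 0 0.0083;0.0025 0.0092 0 0.0083;0.0025 0.0092 0 0.0083;0.0025 0.0092 0 0.0083;0 0 0 0;0 0 0 0;0 0 0 0;0 0 0 0;0 0 0 0;0 0 0 0'
python3 st.py
```

```text
time: 21.45
eef_pos: [0.5866, 0.182, 0.046]
tool_rot: [0.0, 0.996, 0.089, 0.001]
wrist_force: [-1.8, 1.6, -0.9]
gripper_width: 0.007
grasp_force: 0.8
t 21.45 F tool [-1.51 -1.93  0.92] tcp rel pivot: radial 0.0895 tang -0.0252 handle ang(world deg) 10.16 z 0.046
```

```bash
cat > st.py <<'E'
import sys
from h import *
n=int(sys.argv[1]) if len(sys.argv)>1 else 1; lim=float(sys.argv[2]) if len(sys.argv)>2 else 99
F=[];D=[];p=np.array([.5029,.1414])
for k in range(n):
    if k: cams.get_image("wrist")
    s=manip.get_state();t=T();F.append(t[:3,:3].T@s["wrist_force"]);d=t[:2,3]-p;D.append([d@t[:2,0],d@t[:2,1],np.degrees(np.arctan2(t[1,0],t[0,0]))])
F=np.mean(F,0);print("t",round(s["time"],2),"F",F.round(2),"rad,tang,ang",np.mean(D,0).round(4))
sys.exit(-F[1]>lim)
E
python3 st.py 6; python3 -m creep '0 -0.0006 0 0;0 0 0 0;0 0 0 0;0 0 0 0;0 0 0 0;0 0 0 0;0 0 0 0;0 0 0 0;0 0 0 0;0 0 0 0' >/dev/null; python3 st.py 6
```

```text
t 21.7 F [-1.09 -1.25  0.71] rad,tang,ang [ 0.0895 -0.0252 10.1628]
t 22.95 F [-0.07 -0.17  0.15] rad,tang,ang [ 0.0891 -0.0258 10.1825]False
False
```

```bash
python3 -m creep '0.0002 0.0009 0 0.0007;0.0002 0.0009 0 0.0007;0.0002 0.0009 0 0.0007;0.0002 0.0009 0 0.0007;0 0 0 0;0 0 0 0;0 0 0 0;0 0 0 0;0 0 0 0;0 0 0 0'>/dev/null; python3 st.py 2 7 && python3 -m creep '0.0002 0.0008 0 0.0007;0.0002 0.0008 0 0.0007;0.0002 0.0008 0 0.0007;0.0002 0.0008 0 0.0007;0 0 0 0;0 0 0 0;0 0 0 0;0 0 0 0;0 0 0 0;0 0 0 0'>/dev/null; python3 st.py 2 7 && python3 -m creep '0.0002 0.0008 0 0.0007;0.0002 0.0008 0 0.0007;0.0002 0.0008 0 0.0007;0.0002 0.0008 0 0.0007;0 0 0 0;0 0 0 0;0 0 0 0;0 0 0 0;0 0 0 0;0 0 0 0' >/dev/null;  python3 st.py 2 7
```

```text
t 24.0 F [-0.51 -1.98  0.79] rad,tang,ang [ 0.089  -0.026   9.6881]
t 24.05 F [-0.38 -1.79  0.67] rad,tang,ang [ 0.089 -0.026  9.689]
t 24.1 F [-0.02 -2.06  0.2 ] rad,tang,ang [ 0.089  -0.026   9.6888]False
False
False
```

```bash
sed -i 's/sys.exit(-F\[1\]>lim)/sys.exit(int(-F[1]>lim))/' st.py
python3 -m creep '0.0002 0.0008 0 0.0007;0.0002 0.0008 0 0.0007;0.0002 0.0008 0 0.0007;0.0002 0.0008 0 0.0007;0 0 0 0;0 0 0 0;0 0 0 0;0 0 0 0;0 0 0 0;0 0 0 0'>/dev/null; python3 st.py 1 6 && python3 -m creep '0.0002 0.0008 0 0.0007;0.0002 0.0008 0 0.0007;0.0002 0.0008 0 0.0007;0.0002 0.0008 0 0.0007;0 0 0 0;0 0 0 0;0 0 0 0;0 0 0 0;0 0 0 0;0 0 0 0'>/dev/null && python3 st.py 1 6 && python3 -m creep '0.0002 0.0008 0 0.0007;0.0002 0.0008 0 0.0007;0.0002 0.0008 0 0.0007;0.0002 0.0008 0 0.0007;0 0 0 0;0 0 0 0;0 0 0 0;0 0 0 0;0 0 0 0;0 0 0 0' >/dev/null &&  python3 st.py 1 6
```

```text
t 25.1 F [-0.55 -3.63 -0.76] rad,tang,ang [ 0.0891 -0.0258  9.1749]
t 26.1 F [-0.11 -4.47  0.74] rad,tang,ang [ 0.0891 -0.0256  8.6675]
t 27.1 F [ 0.58 -3.59  0.45] rad,tang,ang [ 0.0891 -0.0256  8.1602]
```

```bash
python3 -m creep '0.0005 0.0018 0 0.0016;0.0005 0.0018 0 0.0016;0.0005 0.0018 0 0.0016;0.0005 0.0018 0 0.0016;0 0 0 0;0 0 0 0;0 0 0 0;0 0 0 0;0 0 0 0;0 0 0 0'>/dev/null; python3 st.py 1 7 && python3 -m creep '0.0002 0.0009 0 0.0008;0.0002 0.0009 0 0.0008;0.0002 0.0009 0 0.0008;0.0002 0.0009 0 0.0008;0 0 0 0;0 0 0 0;0 0 0 0;0 0 0 0;0 0 0 0;0 0 0 0'>/dev/null && python3 st.py 1 7 && python3 -m creep '0.0002 0.0009 0 0.0008;0.0002 0.0009 0 0.0008;0.0002 0.0009 0 0.0008;0.0002 0.0009 0 0.0008;0 0 0 0;0 0 0 0;0 0 0 0;0 0 0 0;0 0 0 0;0 0 0 0' >/dev/null &&  python3 st.py 1 7 && python3 -m creep '0.0002 0.0009 0 0.0008;0.0002 0.0009 0 0.0008;0.0002 0.0009 0 0.0008;0.0002 0.0009 0 0.0008;0 0 0 0;0 0 0 0;0 0 0 0;0 0 0 0;0 0 0 0;0 0 0 0' >/dev/null &&  python3 st.py 1 7
```

```text
t 28.1 F [ 0.73 -3.62  0.71] rad,tang,ang [ 0.0891 -0.0255  7.0088]
t 29.1 F [ 0.76 -3.94 -1.17] rad,tang,ang [ 0.0891 -0.0257  6.4375]
t 30.1 F [ 2.55 -5.06  0.05] rad,tang,ang [ 0.089  -0.0256  5.8571]
t 31.1 F [ 2.89 -4.73 -0.02] rad,tang,ang [ 0.089  -0.0257  5.2872]
```

```bash
python3 -m creep '0.0004 0.0009 0 0.0008;0.0003 0.0009 0 0.0008;0.0003 0.0009 0 0.0008;0.0003 0.0009 0 0.0008;0 0 0 0;0 0 0 0;0 0 0 0;0 0 0 0;0 0 0 0;0 0 0 0'>/dev/null; python3 st.py 1 8 && python3 -m creep '0.0003 0.0009 0 0.0008;0.0003 0.0009 0 0.0008;0.0003 0.0009 0 0.0008;0.0003 0.0009 0 0.0008;0 0 0 0;0 0 0 0;0 0 0 0;0 0 0 0;0 0 0 0;0 0 0 0'>/dev/null && python3 st.py 1 8 && python3 -m creep '0.0003 0.0009 0 0.0008;0.0003 0.0009 0 0.0008;0.0003 0.0009 0 0.0008;0.0003 0.0009 0 0.0008;0 0 0 0;0 0 0 0;0 0 0 0;0 0 0 0;0 0 0 0;0 0 0 0' >/dev/null &&  python3 st.py 1 8 && python3 -m creep '0.0003 0.0009 0 0.0008;0.0003 0.0009 0 0.0008;0.0003 0.0009 0 0.0008;0.0003 0.0009 0 0.0008;0 0 0 0;0 0 0 0;0 0 0 0;0 0 0 0;0 0 0 0;0 0 0 0' >/dev/null &&  python3 st.py 1 8
```

```text
t 32.1 F [ 1.98 -4.55 -0.37] rad,tang,ang [ 0.089  -0.0259  4.7163]
t 33.1 F [ 2.16 -5.3  -0.71] rad,tang,ang [ 0.089  -0.0268  4.1725]
t 34.1 F [ 2.35 -7.64 -0.47] rad,tang,ang [ 0.0888 -0.0276  3.6321]
t 35.1 F [ 2.01 -8.68 -0.42] rad,tang,ang [ 0.0888 -0.0285  3.0899]
```

The TCP has stopped advancing at a tool angle of about 4.8° while the force climbs: that is the end stop, and the stiffness is about 2 N/mm. Now press in small steps without turning.

```bash
python3 -m creep '0 0.001 0 0;0 0.001 0 0;0 0.001 0 0;0 0.001 0 0;0 0 0 0;0 0 0 0;0 0 0 0;0 0 0 0;0 0 0 0;0 0 0 0'>/dev/null; python3 st.py 3 10.5 && python3 -m creep '0 0.001 0 0;0 0.001 0 0;0 0.001 0 0;0 0.001 0 0;0 0 0 0;0 0 0 0;0 0 0 0;0 0 0 0;0 0 0 0;0 0 0 0'>/dev/null && python3 st.py 3
```

```text
t 36.2 F [ 1.46 -9.38 -0.1 ] rad,tang,ang [ 0.0888 -0.0284  3.1246]
t 37.3 F [  1.6  -10.28  -0.42] rad,tang,ang [ 0.0888 -0.0283  3.1598]
```

```bash
python3 -m creep '0 0.002 0 0;0 0.002 0 0;0 0.002 0 0;0 0.002 0 0;0 0 0 0;0 0 0 0;0 0 0 0;0 0 0 0;0 0 0 0;0 0 0 0'>/dev/null; python3 st.py 3 13 && python3 -m creep '0 0.002 0 0;0 0.002 0 0;0 0.002 0 0;0.00 0.002 0 0;0 0 0 0;0 0 0 0;0 0 0 0;0 0 0 0;0 0 0 0;0 0 0 0'>/dev/null && python3 st.py 3
```

```text
t 38.4 F [  1.56 -11.77  -0.12] rad,tang,ang [ 0.0888 -0.0281  3.2267]
t 39.5 F [  1.74 -14.46   0.  ] rad,tang,ang [ 0.0888 -0.0279  3.2968]
```

```bash
python3 -m creep '0 0.002 0 0;0 0.002 0 0;0 0.001 0 0;0 0 0 0;0 0 0 0;0 0 0 0;0 0 0 0;0 0 0 0;0 0 0 0;0 0 0 0'>/dev/null; python3 st.py 4
```

```text
t 40.65 F [  1.29 -16.09   0.14] rad,tang,ang [ 0.0888 -0.0277  3.3379]
```

```bash
python3 -m creep '0 -0.01 0 0;0 -0.015 0 0;0 -0.02 0 0;0 -0.02 0 0;0 -0.02 0 0;0 -0.02 0 0;0 -0.02 0 0;0 -0.01 0 0;0 0 0 0;0 0 0 0'; python3 -m creep '0 0 -0.05 0;0 0 -0.1 0;0 -0.05 -0.12 0;0 -0.1 -0.12 0;0 -0.1 -0.12 0;0 -0.1 -0.12 0;0 -0.05 -0.1 0;0 0 -0.05 0;0 0 0 0;0 0 0 0'
python3 - <<'E'
from h import *
im,P=grab("top");i=im.astype(int);c=im[140:280,200:380];save("end",cv2.resize(c,None,fx=4,fy=4,interpolation=2))
th=np.radians(-3.0);u=np.array([np.cos(th),np.sin(th)]);v=np.array([-u[1],u[0]]);N=np.array([.5003,.0927])
for n in("top","side"):
    if n=="side":im,P=grab(n);i=im.astype(int)
    q2=np.stack([(P[...,:2]-N)@u,(P[...,:2]-N)@v],-1)*1000;Z=P[...,2]
    m=(Z>.066)&(Z<.08)&(abs(q2[...,0])<28)&(abs(q2[...,1])<24)
    f=(Z>.0262)&(Z<.037)&(abs(q2[...,0])<60)&(q2[...,1]<0)
    g=(i[...,0]>100)&(i[...,1]<75)&(Z>.06)&(Z<.08)&(np.hypot(q2[...,0]-87,q2[...,1]-49)<60)
    for a,k in(("boss",m),("grip",g)):
        print(n,a,k.sum(),cv2.minAreaRect(q2[k].astype(np.float32)) if k.sum()>4 else "")
E
```

```text
time: 41.65
eef_pos: [0.5891, 0.1978, 0.0458]
tool_rot: [0.0, 1.0, 0.026, -0.0]
wrist_force: [0.7, 0.3, -0.5]
gripper_width: 0.004
grasp_force: 0.0
time: 42.65
eef_pos: [0.5838, 0.2956, 0.24]
tool_rot: [0.001, 1.0, 0.025, -0.001]
wrist_force: [0.2, -0.3, 0.3]
gripper_width: 0.004
grasp_force: 0.0
top boss 145 ((-4.835671424865723, -2.8811416625976562), (29.82071876525879, 29.645387649536133), 88.98734283447266)
top grip 144 ((83.36483764648438, 57.81810760498047), (57.13673400878906, 18.139541625976562), 5.5591864585876465)
side boss 162 ((-0.5474328994750977, -0.8820266723632812), (29.89290428161621, 32.304710388183594), 2.2042102813720703)
side grip 288 ((86.51553344726562, 62.09642028808594), (61.420677185058594, 19.45581817626953), 9.060354232788086)
```

View pics/end.png

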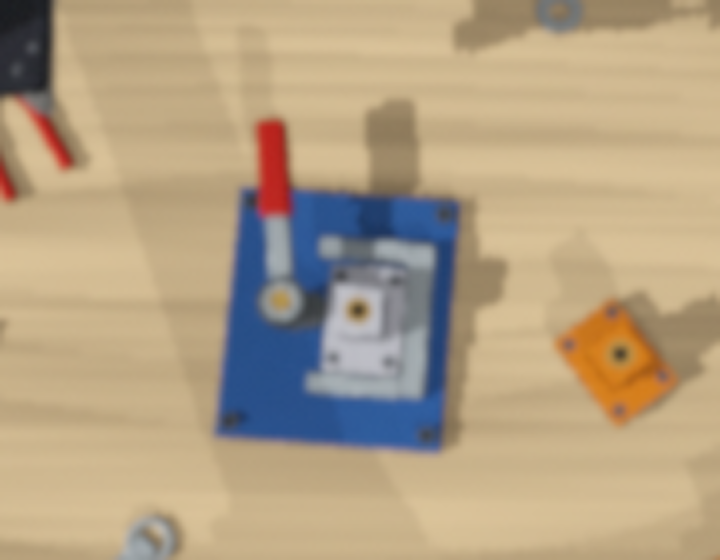

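The handle is near the nest's +x, at about 7° (crop (272,165)); the housing is against the fence. One wrist view to confirm.

```bash
python3 -m creep '-0.05 -0.05 0 0;-0.1 0 0 0;-0.15 0 0 0;-0.15 0 0 0;-0.15 0 0 0;-0.1 0 0 0;-0.05 0 0 0;0 0 0 0;0 0 0 0;0 0 0 0' >/dev/null; python3 - <<'E'
from h import *
im,P=grab("wrist");save("endw",im);i=im.astype(int)
th=np.radians(-3.0);u=np.array([np.cos(th),np.sin(th)]);v=np.array([-u[1],u[0]]);N=np.array([.5003,.0927])
q2=np.stack([(P[...,:2]-N)@u,(P[...,:2]-N)@v],-1)*1000;Z=P[...,2]
m=(Z>.068)&(Z<.08)&(abs(q2[...,0])<28)&(abs(q2[...,1])<24)
fl=(Z>.0295)&(Z<.036)&(abs(q2[...,0])<40)&(abs(q2[...,1])<32)
fe=(Z>.0262)&(Z<.0295)&(abs(q2[...,0])<30)&(q2[...,1]<-15)
g=(i[...,0]>100)&(i[...,1]<75)&(Z>.064)&(Z<.08)&(np.hypot(q2[...,0]-87,q2[...,1]-55)<60)
for a,k in(("boss",m),("flange",fl),("fence",fe),("grip",g)):
    print(a,k.sum(),cv2.minAreaRect(q2[k].astype(np.float32)) if k.sum()>4 else "", np.percentile(q2[k],[1,99],axis=0).round(1) if k.sum()>4 else "", Z[k].mean() if k.sum() else "")
print(T()[:3,3])
E
```

```text
boss 857 ((-3.2666473388671875, 0.13611221313476562), (31.054697036743164, 30.093887329101562), 89.20392608642578) [[-17.9 -14.5]
 [ 11.4  15.1]] 0.072515837421477
flange 1381 ((0.7202033996582031, -3.250204086303711), (77.68787384033203, 57.2451057434082), 0.11647156625986099) [[-37.6 -25.2]
 [ 31.4  24.7]] 0.03247266357021984
fence 289 ((-0.5563774108886719, -96.943359375), (139.7890625, 59.95176696777344), 89.50191497802734) [[ -29.7 -165. ]
 [  29.8  -27.3]] 0.028181061483482105
grip 816 ((71.45646667480469, 61.28297805786133), (36.04706954956055, 19.379302978515625), 10.018723487854004) [[53.8 50.8]
 [86.3 72.4]] 0.07212113583715976
[0.39737053 0.30043549 0.24058542]
```

View pics/endw.png

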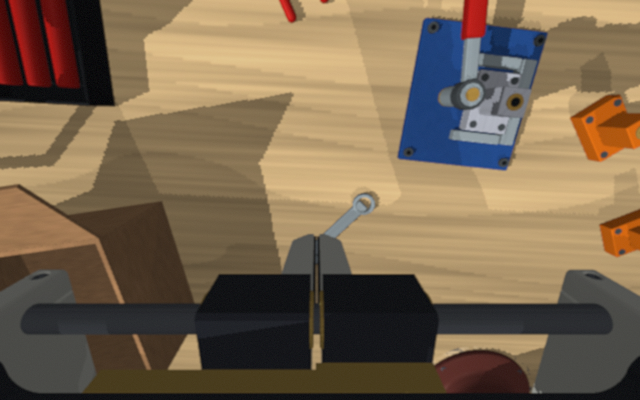

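The wrist view shows the handle at (475,30) at its stop and the housing clamped flat against the fence at (500,95), with y ≈ 0.1 mm and x ≈ -3.3 mm. The robot touches nothing.

```bash
python3 -c "
from workcell import manip
print(manip.sign_off())"
```

```text
the job is handed in; nothing more can be done
None
```

The job is handed in (no verdict came back): by camera the housing lies against the fence (y ≈ 0.1 mm, x ≈ -3.3 mm), and the handle, pressed at about 16 N (wrist force) for over half a second, rests at its stop about 7–10° (0.12–0.17 rad) from the fence direction.

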